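Prime the dosing pump from its key deck

ROBOT

A 6-joint arm with a two-finger parallel gripper is mounted at the origin on a cart in front of the work surface, level with it; the furniture and walls round the work are solid. World frame = base frame: x ahead of the robot, y to its left, z up, the work surface at z = 0. Lengths are in mm, angles in rad, forces in N, time in s.
With the tool pointing down it reaches from about 350 to 875 mm from the base axis. Payload 4.2 kg.
Tool frame: the origin (TCP) lies at the very end of the fingers, on their centre line; the grasp point (between the pads) lies 19 mm behind it (pinch_z is the distance from the TCP to the grasp point, in mm); z points along the fingers, y is the line along which they close (so a half turn about z gives the same grasp; the last joint's range is limited). The gripper opens to 85 mm and grips with 20 to 120 N. Pads are 22 mm wide; open, the fingers measure 114 mm over their backs; the gripper's body (76 mm by 85 mm) begins 54 mm behind the grasp point. The pads swing forward as they close: fully open they stand 13 mm farther back than shut.
Start: joints at [-0.906, 0.385, 0.008, 0, -1.194, -0.259], TCP at [246.734, -574.214, 231.312] pointing down, gripper open.
Joint ranges: [-3.14, 3.14], [-1.21, 2.06], [-1.07, 1.41], [-3.16, 2.05], [-2.99, -0.16], [-3.1, 3.1]. Speed limits (rad/s): [2.79, 2.79, 3.14, 3.14, 3.14, 3.14].

INTERFACE

Orientations are given as a unit quaternion [x, y, z, w].
In Python, from bench import * gives the robot as it stands.
- The arm moves only by the tool arm_command, never from a script. Its argument "steps" is one flat list of numbers, 4 for each row, row after row: the shift along the tool's x, y, z in m, then the turn about the tool's z in rad. In form: [tx, ty, tz, roll, tx, ty, tz, roll, ...]. A call has 1 to 20 rows; each row shifts and turns the commanded pose from where the row before left it, along the tool's axes as they then stand; what a row does not reach is not made up. A row lasts 1/8 s, in which the tool goes at most 62.5 mm and 10.7 degrees, less where a joint would pass 70% of its speed; a pose out of reach is approached as far as the arm can. A call with a gripper value outside its range is refused whole. "grip" is the finger opening in m, from 0 to 0.0854, set as the call begins (left out, the last holds). The fingers move at their own pace and stop on an object; the grip force is fixed at half the most. Time passes only in rows, so rows that do not move let the fingers close. It gives the time, the measured TCP pose, the force, the opening and the grip force at its end, in the units of the state.
- read_state(): the state, without advancing time (a new reading comes with each control period).
- get_image(name): name is "scene" or "top" or "wrist"; returns the picture (420x560x3 uint8, red, green, blue); there is no depth.
- get_calibration(name): a dict with "camera_matrix" (3x3 intrinsics, pixels), "cam_to_world" (4x4, takes a point from camera to world coordinates). Camera axes: x right, y down, z forward; pixel columns grow to the right and rows downward; lengths in mm; the calibration is good to about 2 mm. A picture is of the moment at which its call begins: read the wrist's pose just before it. get_calibration takes no time and is no camera call; for the wrist camera it gives the pose at the moment of the call.
- job_done(): hands the job in; it is judged then, once.
The state is a dict: "clock": time; "joints": joint angles; "joint_vel": joint speeds; "joint_efforts": joint torques, N m; "position": TCP position; "ee_rot": TCP orientation; "contact_force": force on the tool from outside, world axes, zero at the start; "wrist_torque": the same for the moment, N m; "gripper_width": finger opening in mm; "grasp_force": force on a finger pad.
Only numpy, scipy, OpenCV 4.12 (cv2) and the standard library are available. Lean on these libraries where they do the work, as an engineer would, in place of code of your own. Each camera call takes 0.05 s, during which the arm holds its last target. There are 200 camera calls.

TASK

Get the dosing pump priming, using only fingertip presses on its key deck: press the raised end of the mains rocker down so that it is fully over, then push the round latching key fully in, then press the wide prime bar fully down and keep it held down - the program finishes while holding it. Leave the square key unpressed, and leave the beaker, vial, bottle and dish where they stand.

Things in the scene. Friction and masses are not known exactly. Their poses are not given: they have to be found in the camera images.
- pump: white dosing pump, fixed. Origin at bench level where key deck meets housing; x points from deck to housing (away from robot, yaw within 0.3), y left, z up. Deck x -110..0, y -160..160 mm, top 34 mm high; housing x 0..90, 62 mm high, roller head on it to 82. Four black key units in a row at x -55, y 108, 36, -36, -108 mm, their order varies; the grey keys differ in shape
- mains_rocker (a joint): mains rocker: a V-shaped paddle 60 mm long (along the pump's x) and 25 mm wide, hinged in its middle. 0 = off, its near end (towards the robot) raised and its far half level; 0.24 rad = fully over (on), near half level. Friction hinge of 0.07 N m (about 3 N at the near end), stays where it is left; a stop at 0.24
- mains_press (a point): point on top of the raised near half of the mains rocker, 23 mm from the hinge towards the robot (7 mm short of the end), moving with it. Off: 22.5 mm above the deck top; fully over: 17 mm above the deck top, level, 11 mm above the black plate
- latch_key (a joint): round latching key: 30 mm diameter, in a low steel collar. 0 = out, 0.007 m = fully in (at its stop). It has no spring, slides with about 3.5 N of friction and stays in when pushed
- latch_top (a point): centre of the top face of the round key, moving with it; 22 mm above the deck top when out, 15 mm when in (the collar is 42 mm wide and 10 mm above the deck top)
- prime_bar (a joint): wide prime bar: 56 mm (along the pump's y) by 24 mm. 0 = up, 0.008 m = fully down (at its stop). Sprung: 2.8 N to start, 6 N at full travel, and it comes back up when let go
- prime_top (a point): centre of the top face of the prime bar, moving with it; 22 mm above the deck top when up, 14 mm when down
- prime_unit: black unit 68 x 68 x 6 mm on the deck that carries the prime bar; origin at the centre of its underside, at the deck top
- square_key (a joint): square key, 27 x 27 mm, sprung, not to be pressed. 0 = up, 0.007 m = fully down; 2.4 N to start
- square_top (a point): centre of the top face of the square key, 22 mm above the deck top
- beaker: small clear beaker, 45 mm diameter, 58 mm high, loose on the bench in front of the deck (origin at its underside)
- vial: small capped vial, 23 mm diameter, 49 mm high, loose on the bench in front of the deck (origin at its underside)
- bottle: reagent bottle, 57 mm diameter, 100 mm high, loose on the bench left of the pump (origin at its underside)
- petri: petri dish, 39 mm diameter, 12 mm high, loose on the bench right of the pump (origin at its underside)

How it is judged:
By the outcome, as a careful person would: the job done as asked, in the order asked, and still so for the second after the job is handed in, while the arm keeps its last pose, push and grip.
It also fails if it takes over 40 s, if anything falls off the work surface, if the arm or the gripper's body presses on something with over 40 N, if the wrist force passes 120 N, or if a joint passes its speed limit or range.

## Working session

There is one attempt and no reset: what is moved stays moved. The work goes in short steps, Python scripts to look and compute and a tool call to move; the robot and the scene stay as the last step left them, time stands still between calls to the robot, and variables do not carry over. Pictures are saved under pics/ and viewed, at most 10 in all, crops included, and the job is handed in when it is done.

Besides the shell and the picture viewer there is one more tool, called by a JSON object that holds its "name" and its "arguments", one argument or row to a line. arm_command: Moves the arm, as the interface text tells. Its arguments: {"type":"object","properties":{"steps":{"type":"array","items":{"type":"number"}},"grip":{"type":"number"}},"required":["steps"]}

```bash
mkdir -p pics
python3 - <<'E'
from bench import *
import cv2,numpy as np
s=read_state();print(s)
for n in("top","scene"):
    im=get_image(n);cv2.imwrite(f"pics/{n}0.png",im[:,:,::-1]);c=get_calibration(n);print(n,np.round(c["camera_matrix"],1).tolist(),np.round(c["cam_to_world"],3).tolist())
E
```

```text
{'clock': 0.0, 'joints': array([-9.06437722e-01,  3.85597764e-01,  6.64012254e-03, -4.84202824e-04,
       -1.19399109e+00, -2.58622906e-01]), 'joint_vel': array([-1.78045161e-03,  1.34360674e-03, -9.76519996e-04, -4.10368146e-04,
       -5.08824737e-05,  7.49626140e-04]), 'joint_efforts': array([-1.33097528e-03, -3.92292452e+01,  1.88400275e+01,  4.18623939e+00,
       -4.68924176e-03, -3.13563874e-05]), 'position': array([ 246.4886538 , -573.71999806,  230.20449136]), 'ee_rot': array([-2.01391579e-01,  9.79510196e-01,  1.06381896e-03, -2.77734016e-04]), 'contact_force': array([-0.50089036,  0.371893  ,  0.68663987]), 'wrist_torque': array([ 0.05796084, -0.06368409, -0.03767042]), 'grasp_force': 0.0, 'gripper_width': 85.81494660160159}
top [[427.1, 0.0, 280.9], [0.0, 427.1, 208.1], [0.0, 0.0, 1.0]] [[-0.02, -0.99, 0.138, 402.988], [-1.0, 0.017, -0.021, 107.622], [0.018, -0.139, -0.99, 1074.87], [0.0, 0.0, 0.0, 1.0]]
scene [[430.5, 0.0, 284.4], [0.0, 430.5, 215.3], [0.0, 0.0, 1.0]] [[0.779, -0.329, 0.534, 46.518], [-0.627, -0.384, 0.678, -552.703], [-0.018, -0.863, -0.505, 563.923], [0.0, 0.0, 0.0, 1.0]]
```

View pics/top0.png

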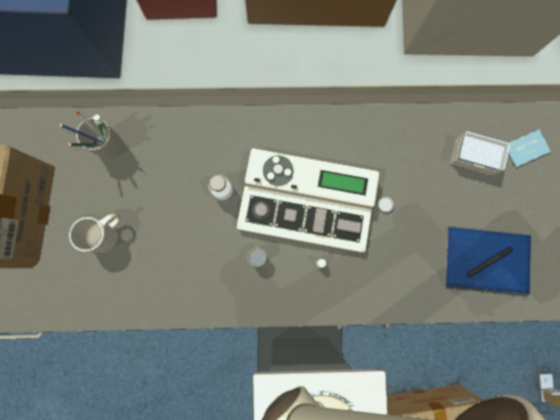

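View pics/scene0.png

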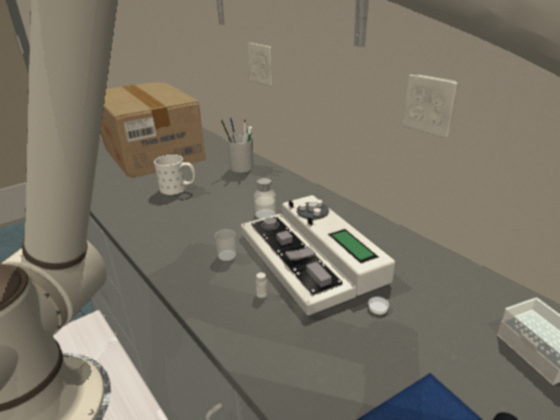

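Left to right the units are latch (261,210), square (291,214), rocker (320,219) and prime (349,226) in the top view. The beaker (258,257) and vial (321,264) stand in front of the deck.

```bash
cat > h.py <<'E'
from bench import *
import cv2,numpy as np
def ray(cal,uv,z):
    K=np.array(cal["camera_matrix"]);T=np.array(cal["cam_to_world"])
    d=T[:3,:3]@np.linalg.inv(K)@np.array([uv[0],uv[1],1.]);o=T[:3,3]
    return o+d*(z-o[2])/d[2]
def proj(cal,p):
    K=np.array(cal["camera_matrix"]);T=np.array(cal["cam_to_world"])
    q=K@(T[:3,:3].T@(np.array(p)-T[:3,3]));return q[:2]/q[2]
def axes(s):
    x,y,z,w=s["ee_rot"]
    return np.array([[1-2*(y*y+z*z),2*(x*y-z*w),2*(x*z+y*w)],[2*(x*y+z*w),1-2*(x*x+z*z),2*(y*z-x*w)],[2*(x*z-y*w),2*(y*z+x*w),1-2*(x*x+y*y)]])
def tool(s,p): return axes(s).T@(np.array(p)-s["position"])
E
python3 - <<'E'
from h import *
im=cv2.imread("pics/top0.png");c=get_calibration("top")
w=(im.min(2)>170).astype(np.uint8);w[:140]=0;w[260:]=0;w[:,:225]=0;w[:,376:]=0
# deck: largest white components
n,l,st,ce=cv2.connectedComponentsWithStats(w)
for i in range(1,n):
    if st[i,4]>200:
        cs=cv2.findContours((l==i).astype(np.uint8),0,2)[0]
        r=cv2.minAreaRect(cs[0]);print(st[i],r)
b=(im.max(2)<75).astype(np.uint8);m=np.zeros_like(b);m[190:245,242:372]=b[190:245,242:372]
n,l,st,ce=cv2.connectedComponentsWithStats(m)
for i in range(1,n):
    if st[i,4]>60: print('blk',st[i],ce[i])
box=[(245,186),(373,208),(366,251),(238,229)]
ys,xs=np.nonzero(m);r=cv2.minAreaRect(np.c_[xs,ys].astype(np.float32));print(r)
P=np.array([ray(c,q,40) for q in cv2.boxPoints(r)]);print(P.round(),[np.linalg.norm(P[i]-P[i-1]).round() for i in range(4)])
for k in[(261,210),(291,214),(320,219),(349,226)]: print(ray(c,k,52).round())
for k in[(258,257),(321,264)]: print(ray(c,k,50).round())
E
```

```text
[ 245  148  131   58 2884] ((311.76220703125, 176.71932983398438), (131.21336364746094, 35.456077575683594), 10.437475204467773)
[ 237  186  134   66 2224] ((304.0456237792969, 219.16262817382812), (130.22915649414062, 43.208282470703125), 10.885526657104492)
blk [248 198  27  26 288] [261.41319444 211.1875    ]
blk [277 203  26  26 366] [289.63387978 216.28415301]
blk [306 208   9  24 132] [309.90151515 219.51515152]
blk [323 211   9  24 112] [327.82142857 222.86607143]
blk [337 213  25   9 110] [349.00909091 216.81818182]
blk [335 229  25  11 159] [346.47169811 234.49056604]
((305.4207458496094, 208.71340942382812), (112.97146606445312, 50.135921478271484), 6.34019136428833)
[[ 502.  170.   40.]
 [ 625.  156.   40.]
 [ 589. -121.   40.]
 [ 466. -102.   40.]] [np.float64(274.0), np.float64(124.0), np.float64(279.0), np.float64(124.0)]
[542. 134.  52.]
[531.  62.  52.]
[518.  -8.  52.]
[499. -77.  52.]
[429. 143.  50.]
[410.  -7.  50.]
```

{"name": "arm_command", "arguments": {
  "steps": [-0.0367,0.0381,0,0,-0.0367,0.0381,0,0,-0.0367,0.0381,0,0,-0.0367,0.0381,0,0,-0.0367,0.0381,0,0,-0.0367,0.0381,0,0,-0.0367,0.0381,0,0,-0.0367,0.0381,0,0,-0.0367,0.0381,0,0,-0.0367,0.0381,0,0,-0.0367,0.0381,0,0,-0.0367,0.0381,0,0,0,0,0,0.15,0,0,0,0.15,0,0,0,0.15,0,0,0,0.15,0,0,0,0],
  "grip": 0
}}

```text
clock: 2.22
position: [470.6, 19.7, 231.0]
ee_rot: [0.096, 0.995, -0.0, -0.0]
contact_force: [0.3, 0.6, 0.0]
gripper_width: -0.3
grasp_force: 0.0
```

Run:
```python
from h import *
s=read_state();c=get_calibration("wrist");im=get_image("wrist");cv2.imwrite("pics/w1.png",im[:,:,::-1])
print(s["position"],s["joints"].round(2),s["gripper_width"],s["contact_force"]);print(axes(s).round(3));print(np.round(c["cam_to_world"],3),c["camera_matrix"])
```

```text
[470.58943239  19.68263432 230.97869446] [ 0.39  0.12 -0.35 -0.   -1.1  -2.15] -0.3372983384436695 [0.33172612 0.64180739 0.03972704]
[[-0.982  0.191 -0.001]
 [ 0.191  0.982 -0.   ]
 [ 0.001 -0.    -1.   ]]
[[ 1.92000e-01  9.42000e-01  2.76000e-01  4.01340e+02]
 [ 9.81000e-01 -1.84000e-01 -5.40000e-02  3.27410e+01]
 [-0.00000e+00  2.81000e-01 -9.60000e-01  3.74617e+02]
 [ 0.00000e+00  0.00000e+00  0.00000e+00  1.00000e+00]] [[315.21014138   0.         275.89717556]
 [  0.         315.21014138 207.82435547]
 [  0.           0.           1.        ]]
```

View pics/w1.png

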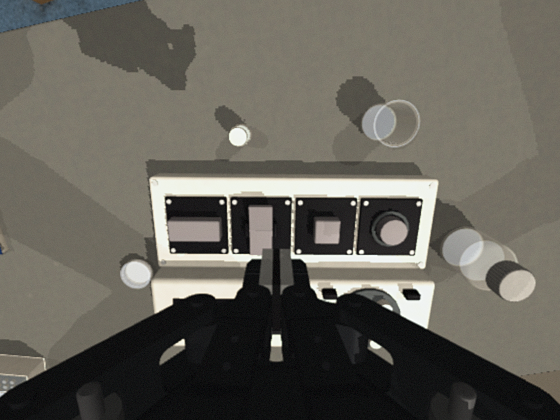

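The wrist view is upside down relative to the robot. It shows prime (194,229), rocker (260,222, raised near end at the top of the picture), square (326,230) and the round latch (393,232), with the closed fingertips at (276,252).

```bash
cat > m.py <<'E'
from h import *
im=cv2.imread("pics/w1.png");c=get_calibration("wrist");s=read_state()
hsv=im.max(2)
dk=cv2.inRange(hsv,0,70)
ctr={}
for n,(x0,x1) in dict(prime=(164,230),rocker=(231,293),square=(294,357),latch=(358,424)).items():
    y0,y1=193,246 if n=="rocker" else 258
    sub=cv2.inRange(hsv[y0:y1,x0:x1],110,205)
    k,l,st,ce=cv2.connectedComponentsWithStats(sub);i=1+np.argmax(st[1:,4])
    b=st[i][:4]+[x0,y0,0,0];print(n,b,st[i][4],ce[i]+[x0,y0]);ctr[n]=ce[i]+[x0,y0]
    y0,y1=190,258
    if n!="rocker": print('   top',ray(c,ctr[n],56).round(1))
P={n:ray(c,ctr[n],56) for n in("prime","square","latch")}
v=P["latch"]-P["prime"];print(np.linalg.norm(v),"yaw",np.arctan2(-v[0],v[1]), np.linalg.norm(P["square"]-P["prime"]))
# deck outline
wm=cv2.inRange(im.min(2),170,255);wm[:170]=0;wm[271:]=0;wm[:,:140]=0;wm[:,445:]=0
ys,xs=np.nonzero(wm);W=np.array([ray(c,q,34)[:2] for q in zip(xs,ys)],np.float32)
r=cv2.minAreaRect(W);print(r)
for p in P: print(p,(tool(s,P[p])).round(1))
E
python3 m.py
```

```text
prime [165 215  55  27] 1061 [192.66352498 230.34967012]
   top [500.7 -78.1  56. ]
rocker [249 207  24  39] 886 [260.24040632 225.83408578]
square [315 221  26  23] 554 [327.1101083  231.94043321]
   top [530.2  63.6  56. ]
latch [380 220  28  26] 539 [393.73283859 232.26716141]
   top [544.3 134.1  56. ]
216.61197897365452 yaw -0.2026657154550337 144.7840406876889
((521.6820068359375, 17.039596557617188), (340.63134765625, 112.65420532226562), 78.96621704101562)
prime [-48.3 -90.2 175. ]
square [-50.2  54.6 175. ]
latch [-50.7 126.4 175. ]
```

{"name": "arm_command", "arguments": {
  "steps": [-0.026,-0.018,0.05,0,0,0,0.05,0,0,0,0.045,0,0,0,0.018,0,0,0,0,0]
}}

```text
clock: 2.9
position: [491.9, -3.4, 66.9]
ee_rot: [0.096, 0.995, -0.001, -0.002]
contact_force: [0.6, 0.0, -0.7]
gripper_width: -0.1
grasp_force: 0.0
```

Run:
```python
from h import *
s=read_state();c=get_calibration("wrist");im=get_image("wrist");cv2.imwrite("pics/w2.png",im[:,:,::-1])
print(s["position"],s["contact_force"]);print(proj(c,s["position"]),proj(c,[492.6,-2.9,56.5]))
```

```text
[491.88926502  -3.39055896  66.87218862] [ 0.57685831  0.0043202  -0.74787305]
[276.94589788 262.25527121] [278.08550419 254.62952537]
```

View pics/w2.png

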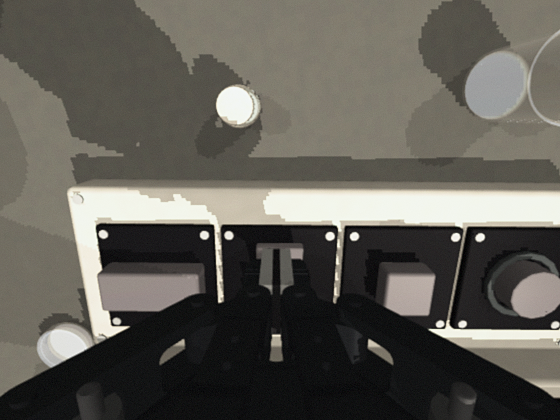

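The closed fingertips (278,252) are centred over the raised near end of the paddle (columns 257–303). I'll press now.

{"name": "arm_command", "arguments": {
  "steps": [0,0,0.006,0,0,0,0.005,0,0,0,0.004,0,0,0,0.002,0,0,0,0,0]
}}

```text
clock: 3.58
position: [493.1, -3.0, 51.2]
ee_rot: [0.097, 0.995, 0.0, 0.0]
contact_force: [-0.5, 0.3, 0.1]
gripper_width: -0.3
grasp_force: 0.0
```

{"name": "arm_command", "arguments": {
  "steps": [0,0,0.002,0,0,0,0,0]
}}

```text
clock: 3.82
position: [493.3, -3.0, 50.9]
ee_rot: [0.097, 0.995, -0.0, 0.0]
contact_force: [-3.9, 1.1, 12.9]
gripper_width: -0.1
grasp_force: 6.4
```

{"name": "arm_command", "arguments": {
  "steps": [0,0,0.002,0,0,0,0,0]
}}

```text
clock: 4.08
position: [493.4, -3.0, 50.6]
ee_rot: [0.096, 0.995, -0.0, 0.001]
contact_force: [-9.4, 2.0, 26.5]
gripper_width: -0.3
grasp_force: 13.0
```

Seated: 26 N at z 50.6, against 51 expected when fully over. I'll lift and move over the latch.

{"name": "arm_command", "arguments": {
  "steps": [0,0,-0.03,0,0,0,-0.025,0,-0.008,0.048,0,0,-0.008,0.048,0,0,-0.0087,0.0484,0,0,0,0,0,0]
}}

```text
clock: 4.82
position: [546.7, 136.7, 102.1]
ee_rot: [0.095, 0.995, 0.0, 0.001]
contact_force: [0.6, -0.4, -0.2]
gripper_width: -0.3
grasp_force: 0.0
```

Run:
```python
from h import *
s=read_state();c=get_calibration("wrist");im=get_image("wrist");cv2.imwrite("pics/w3.png",im[:,:,::-1])
print(s["position"],tool(s,[544.3,134.1,56]))
t=get_calibration("top");print(ray(t,(222,187),60),ray(t,(220,184),100))
```

```text
[546.69883764 136.7498894  102.06694046] [ 1.94056589 -3.10415858 46.06015353]
[598.50541897 227.25475672  60.        ] [597.94420457 227.15923129 100.        ]
```

View pics/w3.png

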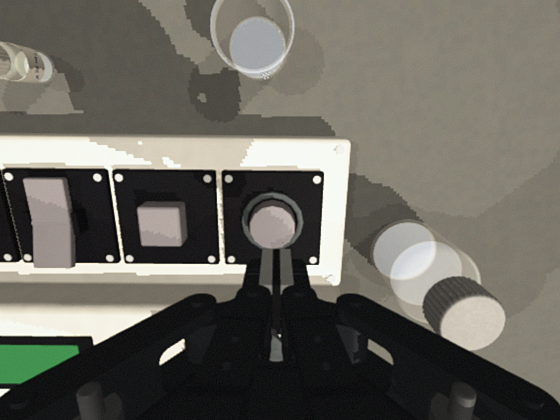

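The rocker's far half is now the raised one, with its near half level. The latch key is at (270,226), clear of the bottle. I'll correct by 2–3 mm and press.

{"name": "arm_command", "arguments": {
  "steps": [0.002,-0.003,0.02,0,0,0,0.02,0,0,0,0.005,0,0,0,0.004,0,0,0,0.004,0,0,0,0,0]
}}

```text
clock: 5.62
position: [543.0, 131.5, 49.6]
ee_rot: [0.097, 0.995, 0.001, 0.001]
contact_force: [0.1, 0.4, 0.4]
gripper_width: 0.1
grasp_force: 0.0
```

{"name": "arm_command", "arguments": {
  "steps": [0,0,0.002,0,0,0,0,0]
}}

```text
clock: 5.88
position: [543.2, 131.8, 49.1]
ee_rot: [0.096, 0.995, 0.0, 0.001]
contact_force: [-3.0, -1.3, 8.9]
gripper_width: -0.2
grasp_force: 4.6
```

{"name": "arm_command", "arguments": {
  "steps": [0,0,0.002,0,0,0,0,0]
}}

```text
clock: 6.12
position: [543.2, 131.7, 48.9]
ee_rot: [0.096, 0.995, 0.0, 0.001]
contact_force: [-6.4, -1.7, 19.9]
gripper_width: 0.2
grasp_force: 10.0
```

Latch seated (z 48.9, 20 N). Next is the prime bar.

{"name": "arm_command", "arguments": {
  "steps": [0,0,-0.03,0,0,0,-0.02,0,0.0003,-0.043,0,0,0.0003,-0.043,0,0,0.0003,-0.043,0,0,0.0004,-0.043,0,0,0.0004,-0.042,0,0,0,0,0,0]
}}

```text
clock: 7.12
position: [499.2, -80.0, 95.4]
ee_rot: [0.099, 0.995, 0.0, 0.0]
contact_force: [0.1, 0.6, -1.0]
gripper_width: -0.2
grasp_force: 0.0
```

Run:
```python
from h import *
s=read_state();c=get_calibration("wrist");im=get_image("wrist");cv2.imwrite("pics/w4.png",im[:,:,::-1])
print(s["position"],tool(s,[500.7,-78.1,56]))
im=get_image("scene")[190:320,215:400];cv2.imwrite("pics/s4.png",cv2.resize(im[:,:,::-1],None,fx=4,fy=4))
```

```text
[499.21445708 -80.03975401  95.39623431] [-1.04290093  2.17227063 39.39830402]
```

View pics/w4.png

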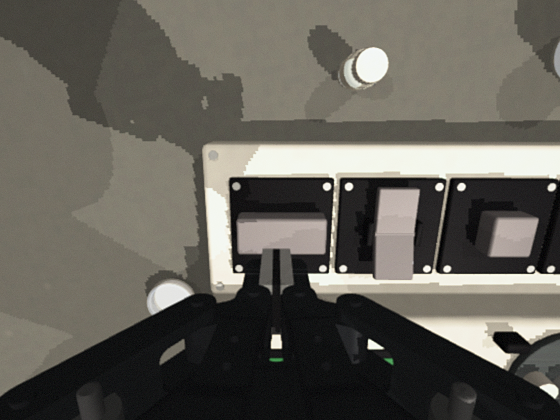

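View pics/s4.png

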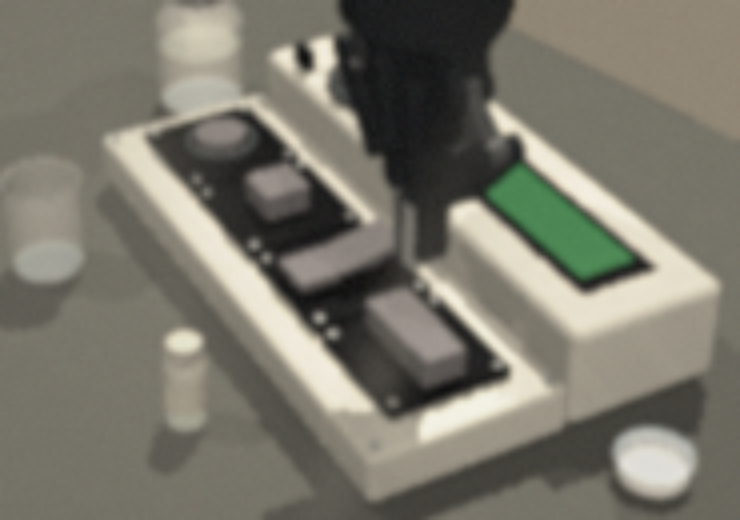

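The rocker is over (far half raised), the latch is low in its collar, and the fingers are centred over the prime bar (280,235). Pressing and holding.

{"name": "arm_command", "arguments": {
  "steps": [-0.001,0.002,0.02,0,0,0,0.015,0,0,0,0.004,0,0,0,0.004,0,0,0,0.004,0,0,0,0.002,0,0,0,0,0]
}}

```text
clock: 8.1
position: [500.8, -76.2, 48.0]
ee_rot: [0.097, 0.995, 0.0, 0.0]
contact_force: [-6.6, 2.6, 12.8]
gripper_width: 0.2
grasp_force: 6.8
```

{"name": "arm_command", "arguments": {
  "steps": [0,0,0.002,0,0,0,0,0,0,0,0,0]
}}

```text
clock: 8.48
position: [500.8, -76.2, 47.8]
ee_rot: [0.096, 0.995, -0.0, 0.0]
contact_force: [-10.4, 5.3, 26.6]
gripper_width: 0.0
grasp_force: 13.2
```

Fully down: z 47.8 (48 expected) at 26 N, well over the 6 N spring. Handing in.

```bash
python3 -c "
from bench import *
print(job_done())"
```

```text
the job is handed in; nothing more can be done
None
```

I pressed the mains rocker fully over, pushed the latch key fully in, and handed the job in with the prime bar held fully down. Each key reached its stop within 0.4 mm of the expected height, and the square key and loose items were not touched.

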